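# Roll the shoe carriage to the index mark

## Robot

A 7-joint arm with a two-finger parallel gripper is mounted at the origin on the work surface. World frame = base frame: x ahead of the robot, y to its left, z up, the work surface at z = 0. Lengths are in mm, angles in degrees, forces in N, time in s.
With the tool pointing down it reaches from about 400 to 900 mm from the base axis. Payload 5.5 kg.
Tool frame: the origin (TCP) lies between the finger pads, 19 mm behind the fingertips; this is the grasp point; z points along the fingers, y is the line along which they close (so a half turn about z gives the same grasp; the last joint's range is limited). The gripper opens to 92 mm and grips with 3 to 60 N. Pads are 19 mm wide; open, the fingers measure 130 mm over their backs; the gripper's body (75 mm by 190 mm) begins 47 mm behind the grasp point.
Start: joints at [92.258, 28.699, -24.465, 88.831, 12.651, 65.22, -12.049], TCP at [144.292, -633.782, 245.529] pointing down, gripper open.
Joint ranges: [-164.97, 164.97], [-17.58, 116.51], [-87.97, 89.64], [11.32, 138.91], [-80.73, 260.73], [10.89, 115.49], [-147.41, 147.41]. Speed limits (degrees/s): [147.25, 147.25, 180, 180, 180, 180, 180].

## Interface

Orientations are given as a 3x3 rotation matrix whose columns are the frame's x, y, z axes.
In Python, from plant import * gives the robot as it stands.
- The arm moves only by the tool arm_command, never from a script. Its argument "series" is a list of rows, each a list of 4 numbers: the shift along the tool's x, y, z normalised to -1 to 1, where 1 is 1 m, then the turn about the tool's z normalised to -1 to 1, where 1 is 360 degrees. In form: [[tx, ty, tz, turn], ...]. A call has 1 to 20 rows; each row is the pose to reach, as a shift and turn from the pose commanded when the call began, along the tool's axes at that moment, turning the shorter way round; what a row does not reach only later rows make up. A row lasts 1/12 s, in which the tool goes at most 41.7 mm and 7.16 degrees, less where a joint would pass 70% of its speed; a pose out of reach is approached as far as the arm can. A call with a number of a shift or a turn outside -1 to 1 is refused whole. A call with a gripper value outside its range is refused whole. "gripper" is the finger opening in mm, from 0 to 91.8, set as the call begins (left out, the last holds). The fingers move at their own pace and stop on an object; "grip_force" is the grip in N (left out, the last holds). Time passes only in rows, so rows that repeat a pose let the fingers close. It gives the time, the measured TCP pose, the force, the opening and the grip force at its end, in the units of the state.
- observe(): the state, without advancing time (a new reading comes with each control period).
- read_camera(name): name is "scene" or "side" or "wrist"; returns the picture (400x640x3 uint8, red, green, blue); there is no depth.
- camera_model(name): a dict with "mtx" (3x3 intrinsics, pixels), "R" (3x3) and "t" (3): a world point X has camera coordinates R X + t. Camera axes: x right, y down, z forward; pixel columns grow to the right and rows downward; lengths in mm; the calibration is good to about 2 mm. A picture is of the moment at which its call begins: read the wrist's pose just before it. camera_model takes no time and is no camera call; for the wrist camera it gives the pose at the moment of the call.
- finish_job(): hands the job in; it is judged then, once.
Trained networks look in the newest picture that a camera, given by its name, has taken for a name from the list of things; names that differ only in an ending like _2 or _b are one class to them, and where a whole thing is asked for, a point or a joint stands for the part that bears it (a point fixed in the world has none). Each returns a list of dicts, best first, with "score" (0 to 1); they miss things now and then, are a little off and sometimes report something else, mostly with a low value. They report only what shows in the picture. A call takes as long as a camera call. They do not tell look-alikes from the thing itself.
- spot_in(query, camera): "point" ([column, row] in pixels, amid what is visible of it).
- trace(query, camera): "pixels" (400x640 bool, what is visible of it) and "point" ([column, row] in pixels, amid what is visible of it).
- tip_of(query, camera): "point" ([column, row] in pixels: a listed point, or the origin of a listed thing).
The state is a dict: "clock": time; "joints": joint angles; "qd": joint speeds; "joint_efforts": joint torques, N m; "tool_pos": TCP position; "orientation": TCP orientation; "contact_force": force on the tool from outside, world axes, zero at the start; "wrist_torque": the same for the moment, N m; "finger_gap": finger opening in mm; "finger_force": force on a finger pad.
Only numpy, scipy, OpenCV 4.12 (cv2) and the standard library are available. Lean on these libraries where they do the work, as an engineer would, in place of code of your own. Each camera call takes 0.05 s, during which the arm holds its last target. There are 200 camera calls.

## Task

Roll the freely running shoe carriage from the right-hand end of its track to the left and bring it to rest with its pointer on the line of the index block, without letting it strike the left-hand stop; leave it standing there by itself for at least three seconds and take the hand out. The glued shoe must not be disturbed: work only from the bay in the middle, gently pushing the inner faces of the two sprung bumpers (left one to drive, right one to brake), without pressing on their tops, touching the deck, housings or shoe, or moving the other things on the bench.

Things in the scene. Friction and masses are not known exactly. Their poses are not given: they have to be found in the camera images.
- track: Fixed linear track: aluminium base plate 856 mm long (its y), two steel rails, a steel stop block at each end, running roughly left-right in front of the robot. Origin on the bench surface under the middle of the hand's lane; +y along the track to the robot's left, +z up. The carriage only slides along y.
- carriage (a joint): Carriage position, m: its centre is at y = value - 0.170 in the track's frame; 0 = on the right stop, 0.340 = on the left stop (struck from 0.336). Starts at rest near the right end. Moving mass nominally 3.7 kg, up to a third off; drag only about 0.010 N + 0.1 N per m/s: it hardly slows by itself, and coasts over 5 cm from 20 mm/s.
- bay (a point): Middle of the carriage, on its deck's top face (z = 60 mm), axes as the track's. Grey deck: y -225 to 225, x -75 to 200 mm from here. Round this point lies the bay where the hand works: open, plain deck, 260 mm long in y between the released bumper faces. Green spring housings at the ends: |x| < 65, |y| 175 to 225 mm, 66 mm tall.
- shoe (a point): Middle of the glued shoe on its last, clamped on the far side of the deck: 148 mm in x and 48 mm up from the bay point; 85 mm wide in x, 250 mm long in y, from the deck up to world z = 180 mm. Do not touch.
- bumper_left: Black rubber block at the bay's left (+y) end, sprung; push its inner face to +y to drive the carriage left. 110 mm wide (x), top at z = 120 mm, too wide to grip. Origin in the inner face at mid width, world z = 62 mm; axes as the track's. Released, its face is at y = +130 mm from the bay point.
- spring (a point): On top of the left bumper's housing. Either bumper yields up to 40 mm into its housing: spring nominally 90 N/m, 0.1 N preload, 3.7 N at full give, little damping (1.0 N s/m), block 0.12 kg: meet it slowly. A carriage running against a still hand bounces back at nearly its old speed, in about 0.6 s.
- bumper_right: The same block, mirrored, at the bay's right (-y) end: released, its inner face is at y = -130 mm from the bay point; push it to -y to brake a carriage that runs left, or to send it right.
- pointer (a point): Tip of the small steel pointer on the deck's robot-side edge, at the middle of the carriage: x = -95.5 mm, y = 0 from the bay point, world z = 53 mm.
- mark: Aluminium index block 35 x 50 x 44 mm tall on the robot's side of the track, with a dark line across its top at its middle. Origin under its middle, y along the track; the line is at its y = 0. The pointer passes just above it. The mark is 50 to 100 mm short of the pointer's place when the carriage is on the left stop.
- screwdriver: screwdriver lying between the robot and the track (bystander, origin at its underside; leave it)
- glue_tin: closed round tin, 68 mm across, 100 mm tall, standing beyond the track (bystander, origin at its underside; leave it)
- spare_last: wooden shoe last lying on its side beyond the track, 230 x 80 x 62 mm (bystander, origin at its underside; leave it)
- thread_spool: tan thread spool, 52 mm across, 68 mm tall, standing between the robot and the track (bystander, origin at its underside; leave it)
- nail_cup: small open steel bowl, 72 mm across, 55 mm tall, standing beyond the track (bystander, origin at its underside; leave it)
Things that resemble listed ones, but are neither listed nor needed, are in the scene too. What is shaped like the mark but green or purple is not meant.

How it is judged:
By the outcome, as a careful person would: the job done as asked, in the order asked, and still so for the second after the job is handed in, with the robot touching nothing.
It also fails if it takes over 51 s, if anything falls off the work surface, if the arm or the gripper's body presses on something with over 40 N, if the wrist force passes 120 N, or if a joint passes its speed limit or range.

## Working session

There is one attempt and no reset: what is moved stays moved. The work goes in short steps, Python scripts to look and compute and a tool call to move; the robot and the scene stay as the last step left them, time stands still between calls to the robot, and variables do not carry over. Pictures are saved under pics/ and viewed, at most 10 in all, crops included, and the job is handed in when it is done.

Besides the shell and the picture viewer there is one more tool, called after "Request:" as a command line: name --pt "numbers of a row" for each row, then --argument value for the rest. arm_command: Moves the arm, as the interface text tells. Scaled input: -1 to 1 covers 1 m each way for a shift and 360 degrees each way for a turn. Its arguments: {"type":"object","properties":{"series":{"type":"array"},"gripper":{"type":"number"},"grip_force":{"type":"number"}},"required":["series"]}

```bash
mkdir -p pics
python3 - <<'E'
from plant import *
import cv2,numpy as np
o=observe();print(o['clock'],o['tool_pos'],np.round(o['orientation'],3).tolist(),o['finger_gap'])
for c in['scene','side']:
    im=read_camera(c);cv2.imwrite(f'pics/{c}0.png',im[:,:,::-1])
    m=camera_model(c);print(c,np.round(-m['R'].T@m['t']))
    for q in['pointer','mark','bumper_left','bumper_right','bay','track','shoe']:
        r=tip_of(q,c);print(q,[(np.round(d['point'],1).tolist(),round(d['score'],2)) for d in r[:4]])
print(observe()['clock'])
E
```

```text
0.0 [ 144.05415627 -633.12029768  244.42497148] [[0.975, 0.222, -0.0], [0.222, -0.975, 0.002], [0.0, -0.002, -1.0]] 91.82632582410457
scene [1175. -823. 1075.]
pointer []
mark [([293.6, 149.8], 0.5), ([300.9, 181.8], 0.49), ([317.2, 135.9], 0.43)]
bumper_left [([298.8, 206.5], 0.6)]
bumper_right [([237.6, 250.0], 0.57), ([248.1, 211.1], 0.28), ([272.7, 223.2], 0.26)]
bay [([269.4, 225.0], 0.96)]
track [([300.3, 217.0], 0.84)]
shoe [([306.3, 240.6], 0.7)]
side [139. 860. 745.]
pointer [([384.8, 193.1], 0.9)]
mark [([404.9, 329.4], 0.8), ([384.6, 377.2], 0.69), ([361.4, 268.1], 0.61)]
bumper_left [([340.1, 203.3], 0.95), ([356.0, 183.4], 0.64)]
bumper_right [([372.8, 161.7], 0.97)]
bay [([357.7, 184.4], 0.57), ([385.3, 191.3], 0.18)]
track [([338.8, 225.0], 0.69), ([355.9, 183.7], 0.28)]
shoe [([308.3, 157.0], 0.64), ([223.5, 241.9], 0.46)]
0.8
```

View pics/scene0.png

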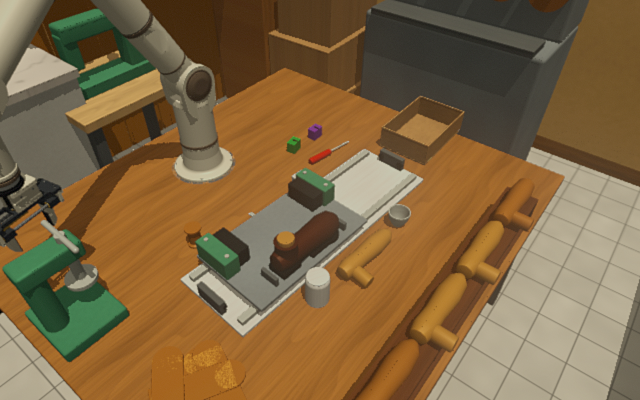

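View pics/side0.png

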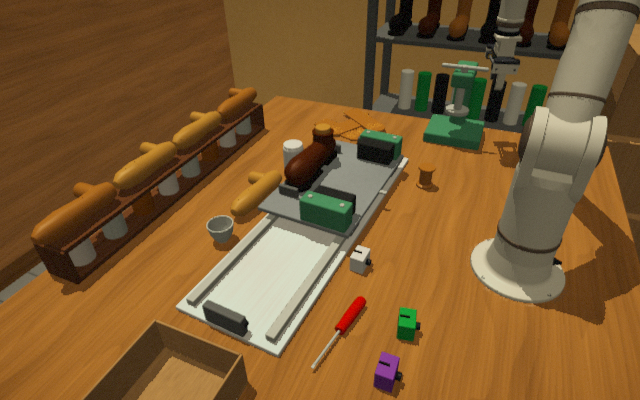

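The side view shows the aluminium mark at about (361,260), and green (407,325) and purple (387,373) look-alikes, which I'm excluding. The carriage is at the right (far) end, with its bumpers at about (336,197) and (375,155). Next I fit the geometry.

```bash
cat > h.py <<'E'
from plant import *
import cv2,numpy as np
from scipy.optimize import least_squares
def proj(c,X):
    m=camera_model(c);p=(m['R']@np.atleast_2d(X).T+np.array(m['t']).reshape(3,1));p=m['mtx']@p;return (p[:2]/p[2]).T
def ray(c,px,z):
    m=camera_model(c);C=-m['R'].T@np.array(m['t']).ravel();d=m['R'].T@np.linalg.solve(m['mtx'],[px[0],px[1],1]);return C+d*(z-C[2])/d[2]
def T(p,X):
    c,s=np.cos(p[2]),np.sin(p[2]);X=np.atleast_2d(X)
    return np.c_[p[0]+c*X[:,0]-s*X[:,1],p[1]+s*X[:,0]+c*X[:,1],X[:,2]]
LOC={'bay':(0,0,60),'bumper_left':(0,130,62),'bumper_right':(0,-130,62),'pointer':(-95.5,0,53),'shoe':(148,0,108),'spring':(0,200,126)}
E
python3 - <<'E'
from h import *
obs=[]
for c in['scene','side']:
    im=read_camera(c)
    for q in list(LOC)+['track']:
        for d in tip_of(q,c)[:1]:
            obs.append((c,q,d['point'],d['score']))
def f(p):
    r=[]
    for c,q,px,s in obs:
        X=np.array(LOC.get(q,(0,0,0)),float)
        if q!='track':X[1]+=p[3]
        r.append((proj(c,T(p,X))[0]-px)*s)
    return np.ravel(r)
s=least_squares(f,[550,0,0,-150],loss='soft_l1',x_scale=[10,10,.02,10]);p=s.x
print(np.round(p[:2],1),np.degrees(p[2]),'yc',p[3],'q',p[3]+170)
for o,r in zip(obs,f(p).reshape(-1,2)):print(o[0],o[1],np.round(o[2],1),round(o[3],2),np.round(r,1))
np.save('p.npy',p)
side=read_camera('side')
v=side.copy()
def line(a,b,col):
    A,B=proj('side',T(p,[a,b]));cv2.line(v,tuple(int(x) for x in A*1),tuple(int(x) for x in B),col,1)
u=cv2.resize(side[130:350,180:460],None,fx=2.8,fy=2.8,interpolation=cv2.INTER_CUBIC)
def pt(X,col):
    a=(proj('side',X)[0]-[180,130]+.5)*2.8;cv2.circle(u,tuple(int(x) for x in a),3,col,1)
y=p[3]
for X in[(-75,y-225,60),(-75,y+225,60),(200,y+225,60),(200,y-225,60),(-65,y+175,126),(65,y+225,126),(-65,y+225,126),(-55,y+130,120),(-55,y-130,120),(55,y-130,120),(-95.5,y,53)]:pt(T(p,X),(255,0,255))
for X in[(0,428,0)]:pt(T(p,X),(0,0,255))
cv2.imwrite('pics/fit.png',u[:,:,::-1])
for px in[(361,268)]:print('mark0',ray('side',px,0), 'track y',)
print([ (np.round(d['point'],1),d['score']) for d in trace('mark','side')])
print(observe()['clock'])
E
```

```text
[470.   11.7] -4.127919770773806 yc -137.50319799616358 q 32.49680200383642
scene bay [271.1 222.6] 0.56 [-0.   1.9]
scene bumper_left [298.5 206.7] 0.93 [ 1.9 -2.2]
scene bumper_right [237.1 246.9] 0.83 [1.1 1.8]
scene pointer [248.3 213.2] 0.56 [ 1.2 -0.2]
scene shoe [308.7 243. ] 0.73 [-1.8 -2.4]
scene spring [319.6 180.1] 0.71 [-3. -1.]
scene track [300.9 218.6] 0.62 [ 0.9 -1. ]
side bay [354.5 185.3] 0.75 [ 0.6 -2.6]
side bumper_left [341.7 205.9] 0.67 [-3.6 -0.7]
side bumper_right [371.4 161.4] 0.6 [ 0.2 -0.2]
side pointer [385.3 190.8] 0.79 [0.4 0.9]
side shoe [310.9 159.8] 0.88 [-0.  -2.7]
side spring [325.3 200.7] 0.59 [-0.4 -0.8]
side track [332.1 224.3] 0.82 [ 2.4 -0.2]
mark0 [347.8860772  146.16206353   0.        ] track y
[(array([384.4, 370.7]), 0.92), (array([362. , 260.8]), 0.89), (array([406. , 323.6]), 0.61)]
1.7
```

View pics/fit.png

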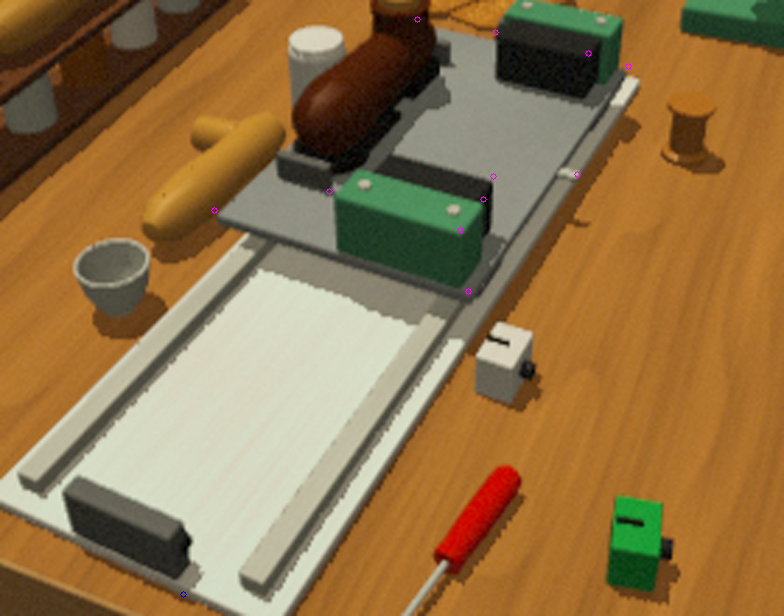

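Run:
```python
from h import *
P=[((-95.5,0,53),(577,174)),((200,225,60),(221,215)),((-75,225,60),(476,290)),((65,225,126),(337,192)),((-65,225,126),(479,231)),
((-55,130,120),(491,180)),((55,130,120),(388,157)),((55,-130,120),(497,35)),((-55,-130,120),(597,61)),((65,225,60),(338,236)),((-65,225,60),(468,281))]
def f(p):
    r=[]
    for X,c in P:
        r.append(proj('side',T(p,X))[0]-(np.array(c)/2.8+[180,130]-.5))
    return np.ravel(r)
s=least_squares(f,[475,-125,-.07],loss='soft_l1',x_scale=[10,10,.02]);p=s.x
print('bay world',p[:2],'yaw',np.degrees(p[2]));print(np.round(f(p).reshape(-1,2),1).tolist())
for c in [(497,341),(506,344)]:
    w=ray('side',np.array(c)/2.8+[180,130]-.5,44)
    d=w[:2]-p[:2];cc,ss=np.cos(p[2]),np.sin(p[2])
    print('mark',w,'in bay frame',cc*d[0]+ss*d[1],-ss*d[0]+cc*d[1])
np.save('bay.npy',p)
o=observe();R=o['orientation'];print(o['tool_pos'])
# tool shift to hover over bay
for tgt in [(p[0],p[1],200),(p[0],p[1],103)]:
    print(np.round(R.T@(np.array(tgt)-o['tool_pos']),1))
print('tool y yaw',np.degrees(np.arctan2(R[1,1],R[0,1])),'track y yaw',90+np.degrees(p[2]))
```

```text
bay world [ 456.44038433 -126.73109041] yaw -3.4345233969374753
[[1.7, 0.1], [-0.8, -0.9], [0.2, 0.9], [-0.3, 0.3], [-4.0, -0.1], [2.9, -1.2], [1.9, -3.0], [0.0, -0.7], [-2.2, -2.8], [0.4, 4.9], [-0.6, 2.9]]
mark [362.61357093 138.56306706  44.        ] in bay frame -109.55149453973166 259.196703192584
mark [354.19732368 139.15921403  44.        ] in bay frame -117.9883393444786 259.2875801607321
[ 144.2859208  -633.77679637  245.52150335]
[ 416.9 -425.1   45.5]
[ 416.9 -425.1  142.5]
tool y yaw -77.1746256630554 track y yaw 86.56547660306252
```

Run:
```python
from h import *
print('base',ray('side',(455,140),0),ray('scene',(70,320),0))
for a,b in[((464,66),(63,234)),((447,65),(45,222)),((487,68),(80,248))]:
    g=lambda X:np.r_[proj('side',X)[0]-a,proj('scene',X)[0]-b]
    s=least_squares(g,[200,-600,200]);print(s.x,s.cost)
```

```text
base [ 237.15433683 -618.64431894    0.        ] [ 235.79881526 -681.49898952    0.        ]
[ 252.9217925  -602.79764818  281.37598069] 0.03652971262211245
[ 270.85120005 -620.23337038  317.07565166] 248.64740104210532
[ 222.4925226  -588.47335469  238.41377246] 359.5301694296802
```

Request:
arm_command --pt "0.013 -0.037 0 0" --pt "0.026 -0.074 0 0" --pt "0.039 -0.111 0 0" --pt "0.052 -0.148 0 0" --pt "0.065 -0.185 0 0.01" --pt "0.08 -0.22 0 0.02" --pt "0.114 -0.24 0.005 0.03" --pt "0.148 -0.26 0.01 0.04" --pt "0.182 -0.28 0.015 0.0452" --pt "0.216 -0.301 0.02 0.0452" --pt "0.25 -0.322 0.025 0.0452" --pt "0.284 -0.343 0.03 0.0452" --pt "0.318 -0.364 0.035 0.0452" --pt "0.352 -0.385 0.04 0.0452" --pt "0.386 -0.406 0.045 0.0452" --pt "0.417 -0.425 0.045 0.0452" --pt "0.417 -0.425 0.045 0.0452" --gripper 91.8

```text
clock: 3.12
tool_pos: [462.0, -119.7, 201.5]
orientation: [[0.999, -0.05, 0.006], [-0.05, -0.999, 0.004], [0.006, -0.004, -1.0]]
contact_force: [0.6, -0.6, 1.1]
finger_gap: 91.5
finger_force: 0.0
```

Run:
```python
from h import *
o=observe();R=o['orientation'];print(o['clock'],o['tool_pos'],np.round(R,3).tolist(),o['contact_force'],np.round(o['joints'],0))
m=camera_model('wrist');print('cam',-m['R'].T@m['t'])
im=read_camera('wrist');cv2.imwrite('pics/w1.png',im[:,:,::-1]);np.save('w1m.npy',[m],allow_pickle=True)
for q in['bay','bumper_left','bumper_right','pointer','mark']:
    print(q,[(np.round(d['point'],1).tolist(),round(d['score'],2),np.round(ray('wrist',d['point'],LOC.get(q,(0,0,0))[2]),1).tolist()) for d in tip_of(q,'wrist')[:2]])
```

```text
3.1167 [ 461.96796502 -119.71399548  201.52760961] [[0.999, -0.05, 0.006], [-0.05, -0.999, 0.004], [0.006, -0.004, -1.0]] [ 0.59864774 -0.59912507  1.10145718] [ 51.  17. -46. 115.  15.  53. -96.]
cam [ 533.3892836  -124.34461673  341.64357116]
bay [([324.5, 200.4], 0.64, [451.6, -128.6, 60.0])]
bumper_left [([189.4, 196.8], 0.56, [461.7, -5.1, 62.0]), ([205.7, 183.0], 0.3, [473.9, -22.3, 62.0])]
bumper_right [([468.5, 200.1], 0.86, [442.5, -265.4, 62.0])]
pointer []
mark []
```

View pics/w1.png

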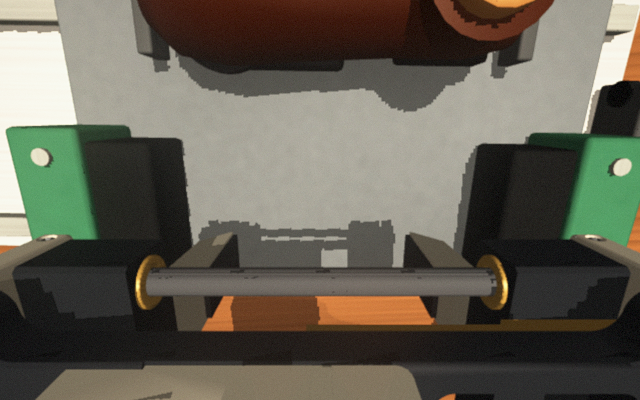

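Run:
```python
from h import *
m=np.load('w1m.npy',allow_pickle=True)[0]
def ray2(px,z):
    C=-m['R'].T@np.array(m['t']).ravel();d=m['R'].T@np.linalg.solve(m['mtx'],[px[0],px[1],1]);return C+d*(z-C[2])/d[2]
a,b=ray2((183,139),120),ray2((477,145),120)
print(a,b,np.linalg.norm(a-b),np.degrees(np.arctan2(*(a-b)[:2])))
mid=(a+b)/2;y=np.radians(-3.4);print('bay',mid[:2]-55*np.array([np.cos(y),np.sin(y)]))
print('deck y at shoe',ray2((66,60),60),ray2((606,60),60), 'edge', ray2((100,260),60))
o=observe();print(o['tool_pos'],np.round(o['qd'],2), 'mark y line', )
```

```text
[522.64822766 -25.69056887 120.        ] [ 508.21430885 -232.64659023  120.        ] 207.45874960729273 3.98957043468456
bay [ 460.52807772 -125.906729  ]
deck y at shoe [589.4567308   88.48182824  60.        ] [ 566.64583913 -363.61406121   60.        ] edge [405.94053384 103.85247858  60.        ]
[ 455.53871608 -128.41512724  200.4494351 ] [ 0.46 -0.17 -0.1  -0.11 -0.11 -0.15 -0.16] mark y line
```

Run:
```python
from h import *
m=np.load('w1m.npy',allow_pickle=True)[0]
def ray2(px,z):
    C=-m['R'].T@np.array(m['t']).ravel();d=m['R'].T@np.linalg.solve(m['mtx'],[px[0],px[1],1]);return C+d*(z-C[2])/d[2]
for z,A,B in((62,(183,139),(477,145)),):
    a,b=ray2(A,z),ray2(B,z)
    yw=np.arctan2(-(a-b)[0],(a-b)[1]);print(a,b,np.linalg.norm(a-b),np.degrees(yw))
    mid=(a+b)/2;y=np.radians(-3.8);print('bay',mid[:2]-55*np.array([np.cos(y),np.sin(y)]))
im=read_camera('wrist');print(observe()['tool_pos'],observe()['clock'])
c=cv2.resize(im[110:270],None,fx=1.25,fy=1.25);cv2.imwrite('pics/w2.png',c[:,:,::-1])
p=[];d1=ray2((66,60),60)-ray2((606,60),60);print(np.degrees(np.arctan2(-d1[0],d1[1])),np.linalg.norm(d1))
```

```text
[5.19837493e+02 1.25360487e-01 6.20000000e+01] [ 501.62648622 -260.98720228   62.        ] 261.7468456453973 -3.9895704346845497
bay [ 455.8529089  -126.78585637]
[ 455.58377339 -128.42603789  200.51922032] 3.4667
-2.8884589537961185 452.6709953558324
```

View pics/w2.png

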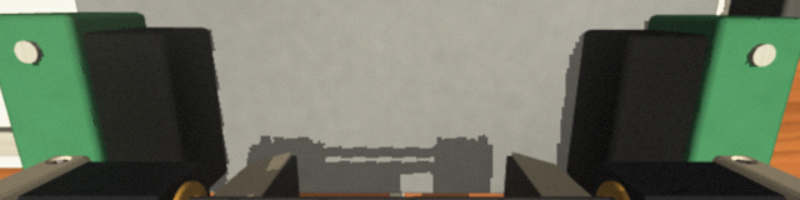

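```bash
cat >> h.py <<'E'
def wr(im,m,bay,yaw,save=None):
    """y along the track (from fixed reference bay0=[456,-127]) of both bumper faces, scanning z=62 lines"""
    B0=np.array([456.,-127.]);ex=np.array([np.cos(yaw),np.sin(yaw)]);ey=np.array([-ex[1],ex[0]])
    g=cv2.cvtColor(im,cv2.COLOR_RGB2GRAY).astype(np.float32);out=[]
    for x in(46,40,34,28,22):
        ys=np.arange(bay-190,bay+190,.5)
        X=np.c_[B0+x*ex+ys[:,None]*ey,np.full(len(ys),62.)]
        q=(m['R']@X.T+np.array(m['t']).reshape(3,1));q=m['mtx']@q;u=(q[:2]/q[2]).T.astype(np.float32)
        v=cv2.remap(g,u[:,0].copy(),u[:,1].copy(),cv2.INTER_LINEAR,borderValue=128).ravel();dk=v<45
        L=ys[dk&(ys>bay+75)];Rr=ys[dk&(ys<bay-75)]
        out.append((L.min() if len(L) else np.nan,Rr.max() if len(Rr) else np.nan))
    return np.array(out)
def look(bay,save=None):
    m=camera_model('wrist');o=observe();im=read_camera('wrist')
    if save:cv2.imwrite(save,im[:,:,::-1])
    yaw=np.radians(-3.5);ey=np.array([-np.sin(yaw),np.cos(yaw)]);ex=np.array([ey[1],-ey[0]])
    r=wr(im,m,bay,yaw);h=o['tool_pos'];d=h[:2]-[456,-127]
    print('t',o['clock'],'hand x,y,z',np.round([d@ex,d@ey,h[2]],1),'F',np.round(o['contact_force'],2),'L',r[:,0],'R',r[:,1],'med',np.nanmedian(r[:,0])-130,np.nanmedian(r[:,1])+130)
    return o,r
E
python3 -c "
from h import *
look(0)"
```

```text
t 3.4667 hand x,y,z [ -0.3  -1.4 200.5] F [ 0.03  0.2  -0.12] L [134. 134. 134. 134. 134.] R [-132.  -131.5 -131.5 -131.5 -132. ] med 4.0 -1.5
```

Request:
arm_command --pt "0 0 0.03 0" --pt "0 0 0.06 0" --pt "0 0 0.085 0" --pt "0 0 0.097 0" --pt "0 0 0.097 0" --pt "0 0 0.097 0"

```text
clock: 4.02
tool_pos: [456.4, -127.0, 103.7]
orientation: [[0.998, -0.061, -0.001], [-0.061, -0.998, 0.0], [-0.001, -0.0, -1.0]]
contact_force: [0.5, -0.3, -0.6]
finger_gap: 91.7
finger_force: 0.0
```

```bash
python3 -c "
from h import *
look(0,'pics/w3.png')"
```

```text
t 4.0167 hand x,y,z [  0.4  -0.  103.7] F [ 0.54 -0.28 -0.56] L [133.5 133.5 133.5 134.  133.5] R [-131.5 -131.5 -131.5 -131.5 -131.5] med 3.5 -1.5
```

View pics/w3.png

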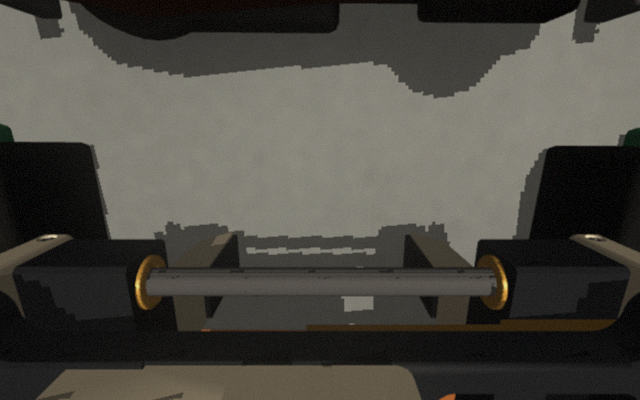

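The wrist view shows both bumper faces clear, left at about x=105 px and right at about x=530 px, with the hand central. I start the drive.

Request:
arm_command --pt "0 -0.012 0 0" --pt "0 -0.03 0 0" --pt "0 -0.046 0 0" --pt "0 -0.054 0 0" --pt "0 -0.057 0 0" --pt "0 -0.0595 0 0" --pt "0 -0.062 0 0" --pt "0 -0.0645 0 0" --pt "0 -0.067 0 0" --pt "0 -0.0695 0 0" --pt "0 -0.072 0 0" --pt "0 -0.0745 0 0" --pt "0 -0.077 0 0" --pt "0 -0.0795 0 0" --pt "0 -0.082 0 0" --pt "0 -0.0845 0 0" --pt "0 -0.087 0 0" --pt "0 -0.0895 0 0" --pt "0 -0.0915 0 0" --pt "0 -0.0925 0 0"

```text
clock: 5.73
tool_pos: [462.2, -34.0, 103.6]
orientation: [[0.998, -0.06, 0.0], [-0.06, -0.998, 0.0], [0.0, -0.0, -1.0]]
contact_force: [1.5, -0.2, -0.6]
finger_gap: 92.1
finger_force: 0.0
```

```bash
python3 -c "
from h import *
for b in (25,27,30): look(b)"
```

```text
t 5.7333 hand x,y,z [  0.5  93.2 103.6] F [ 1.47 -0.2  -0.65] L [172. 172. 172. 172. 172.] R [-94. -94. -94. -94. -94.] med 42.0 36.0
t 5.7833 hand x,y,z [  0.4  93.2 103.5] F [-0.42  1.2   0.33] L [174.5 174.5 174.5 174.5 174.5] R [-91. -91. -91. -91. -91.] med 44.5 39.0
t 5.8333 hand x,y,z [  0.5  93.  103.6] F [-0.66 -0.23 -0.62] L [177.5 177.5 177.5 177.5 177.5] R [-88.5 -88.  -88.  -88.  -88. ] med 47.5 42.0
```

Request:
arm_command --pt "0 0 0 0" --pt "0 -0.001 0 0" --pt "0 -0.003 0 0" --pt "0 -0.006 0 0" --pt "0 -0.009 0 0" --pt "0 -0.012 0 0" --pt "0 -0.015 0 0" --pt "0 -0.018 0 0" --pt "0 -0.021 0 0" --pt "0 -0.024 0 0" --pt "0 -0.027 0 0" --pt "0 -0.03 0 0" --pt "0 -0.033 0 0" --pt "0 -0.036 0 0" --pt "0 -0.039 0 0" --pt "0 -0.041 0 0" --pt "0 -0.042 0 0" --pt "0 -0.042 0 0"

```text
clock: 7.38
tool_pos: [464.7, 7.7, 103.6]
orientation: [[0.998, -0.06, 0.0], [-0.06, -0.998, 0.0], [0.0, -0.0, -1.0]]
contact_force: [0.8, -0.5, -0.5]
finger_gap: 91.9
finger_force: 0.0
```

```bash
python3 -c "
from h import *
for b in (128,130): look(b)
im=read_camera('side');cv2.imwrite('pics/s2.png',cv2.resize(im[180:300,280:440],None,fx=4,fy=4,interpolation=cv2.INTER_CUBIC)[:,:,::-1])
print(observe()['clock'])
look(132)
print([(np.round(d['point'],1),d['score']) for d in tip_of('pointer','side')[:2]])
"
```

```text
t 7.3833 hand x,y,z [  0.4 135.  103.6] F [ 0.83 -0.54 -0.49] L [259. 259. 259. 259. 259.] R [-6.5 -6.  -6.  -6.  -6. ] med 129.0 124.0
t 7.4333 hand x,y,z [  0.4 134.8 103.5] F [ 0.28 -0.45 -0.81] L [261.5 261.5 261.5 261.5 261.5] R [-4.  -4.  -4.  -3.5 -3.5] med 131.5 126.0
7.5333
t 7.5333 hand x,y,z [  0.4 134.5 103.5] F [-0.03 -0.16  0.03] L [266.5 266.5 266.5 266.5 266.5] R [1. 1. 1. 1. 1.] med 136.5 131.0
[(array([367.6, 217. ]), 0.72)]
```

View pics/s2.png

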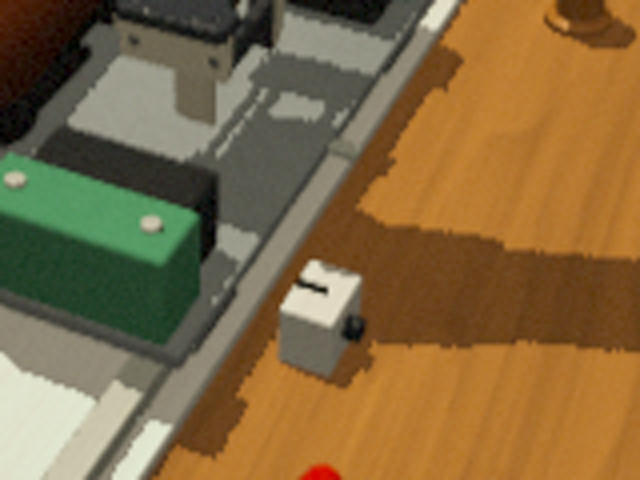

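```bash
python3 -c "
from h import *
y=np.radians(-3.5);ey=np.array([-np.sin(y),np.cos(y)]);ex=np.array([ey[1],-ey[0]])
for px,z in(((352,154),53),((346,153),53),((313,286),44),((322,289),44)):
    w=ray('side',np.array(px)/4+[280,180]-.4,z);d=w[:2]-[456,-127];print(px,w,d@ex,d@ey)
"
```

```text
(352, 154) [375.75764603  16.39517458  53.        ] -88.84675179423557 138.2290351582036
(346, 153) [379.75085999  16.88407017  53.        ] -84.89083233868482 138.9607987341233
(313, 286) [360.92340411 137.15363735  44.        ] -111.02545265092918 257.8566502435545
(322, 289) [355.02736322 137.57474366  44.        ] -116.93620415909598 257.91702641780205
```

Request:
arm_command --pt "0 0 0 0" --pt "0 0 0 0" --pt "0 0 0 0" --pt "0 0 0 0" --pt "0 0 0 0" --pt "0 0 0 0" --pt "0 0 0 0" --pt "0 0 0 0" --pt "0 0 0 0" --pt "0 0 0 0"

```text
clock: 8.47
tool_pos: [464.6, 7.4, 103.5]
orientation: [[0.998, -0.06, 0.0], [-0.06, -0.998, 0.0], [0.0, -0.0, -1.0]]
contact_force: [-0.5, -0.6, -0.1]
finger_gap: 91.9
finger_force: 0.0
```

```bash
python3 -c "
from h import *
look(175);look(178);print(observe()['clock'])"
```

```text
t 8.4667 hand x,y,z [  0.4 134.7 103.5] F [-0.46 -0.55 -0.14] L [309. 309. 309. 309. 309.] R [43.5 43.5 43.5 43.5 43.5] med 179.0 173.5
t 8.5167 hand x,y,z [  0.4 134.7 103.6] F [-0.05  0.35  0.39] L [311.  311.  311.5 311.  311.5] R [45.5 45.5 46.  46.  46. ] med 181.0 176.0
8.5667
```

Request:
arm_command --pt "0 -0.0005 0 0" --pt "0 -0.002 0 0" --pt "0 -0.0036 0 0" --pt "0 -0.0053 0 0" --pt "0 -0.0069 0 0" --pt "0 -0.0086 0 0" --pt "0 -0.0102 0 0" --pt "0 -0.0119 0 0" --pt "0 -0.0135 0 0" --pt "0 -0.0152 0 0" --pt "0 -0.0168 0 0" --pt "0 -0.0185 0 0" --pt "0 -0.0201 0 0" --pt "0 -0.0218 0 0" --pt "0 -0.0234 0 0" --pt "0 -0.0251 0 0" --pt "0 -0.0267 0 0" --pt "0 -0.0284 0 0" --pt "0 -0.03 0 0"

```text
clock: 10.15
tool_pos: [466.4, 37.5, 103.5]
orientation: [[0.998, -0.06, -0.0], [-0.06, -0.998, -0.0], [0.0, 0.0, -1.0]]
contact_force: [-0.2, -0.4, 0.4]
finger_gap: 91.6
finger_force: 0.0
```

```bash
python3 -c "
from h import *
look(223);look(223)
im=read_camera('side');cv2.imwrite('pics/s3.png',cv2.resize(im[200:290,310:410],None,fx=6,fy=6,interpolation=cv2.INTER_CUBIC)[:,:,::-1])
look(223);look(223);print(observe()['clock'])"
```

```text
t 10.15 hand x,y,z [  0.4 164.8 103.5] F [-0.19 -0.42  0.43] L [ nan  nan  nan  nan 359.] R [93.  93.5 93.  93.5 93.5] med 229.0 223.5
t 10.2 hand x,y,z [  0.4 165.2 103.6] F [-0.26  0.44  0.85] L [ nan  nan  nan  nan 359.] R [93.5 93.5 93.5 93.5 93.5] med 229.0 223.5
t 10.3 hand x,y,z [  0.4 164.8 103.5] F [-0.19  0.45 -0.83] L [ nan  nan  nan  nan 359.] R [93.5 93.5 93.5 93.5 94. ] med 229.0 223.5
t 10.35 hand x,y,z [  0.4 164.7 103.5] F [-0.11 -0.21 -0.5 ] L [ nan  nan  nan  nan 359.] R [93.5 93.5 93.5 93.5 94. ] med 229.0 223.5
10.4
```

View pics/s3.png

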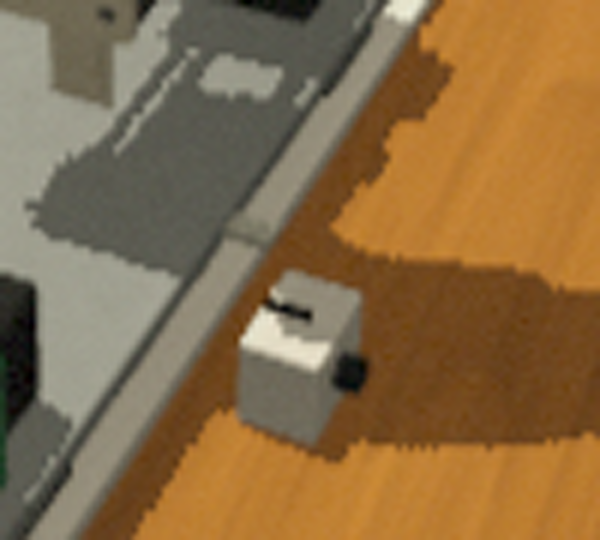

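```bash
python3 -c "
from h import *
y=np.radians(-3.5);ey=np.array([-np.sin(y),np.cos(y)]);ex=np.array([ey[1],-ey[0]])
for px,z in(((272,234),53),((250,228),53),((230,221),53),((265,301),44),((289,310),44),((312,317),44)):
    w=ray('side',np.array(px)/6+[310,200]-.4,z);d=w[:2]-[456,-127];print(px,w,d@ex,d@ey)
look(223,'pics/w4.png')
for c in('side','scene'):
  im=read_camera(c)
  print([(np.round(d['point'],1),d['score']) for d in tip_of('pointer',c)[:2]])
look(223);print(observe()['clock'])
cv2.imwrite('pics/sc.png',cv2.resize(im[150:270,220:380],None,fx=5,fy=5,interpolation=cv2.INTER_CUBIC)[:,:,::-1])
"
```

```text
(272, 234) [379.54509292 106.38444284  53.        ] -90.56008265604616 228.2816733912154
(250, 228) [389.24029749 106.313482    53.        ] -80.87862953679905 228.80272299022607
(230, 221) [398.44523477 105.32948412  53.        ] -71.63078969177123 228.38250844358248
(265, 301) [371.65941739 136.47788042  44.        ] -100.26821022344788 257.8375716721669
(289, 310) [360.91779625 137.78836427  44.        ] -111.06979920037848 258.4898509201747
(312, 317) [351.01801743 138.13198821  44.        ] -120.97209067769039 258.22846689104074
t 10.4 hand x,y,z [  0.4 164.6 103.5] F [0.11 0.44 0.92] L [nan nan nan nan nan] R [93.5 93.5 93.5 94.  94. ] med nan 223.5
[(array([352.6, 237.7]), 0.57), (array([275.7, 257.2]), 0.52)]
[(array([297.8, 177. ]), 0.55)]
t 10.65 hand x,y,z [  0.4 164.6 103.5] F [ 0.38 -0.15  0.19] L [nan nan nan nan nan] R [94. 94. 94. 94. 94.] med nan 224.0
10.7h.py:29: RuntimeWarning: All-NaN slice encountered
  print('t',o['clock'],'hand x,y,z',np.round([d@ex,d@ey,h[2]],1),'F',np.round(o['contact_force'],2),'L',r[:,0],'R',r[:,1],'med',np.nanmedian(r[:,0])-130,np.nanmedian(r[:,1])+130)
```

View pics/sc.png

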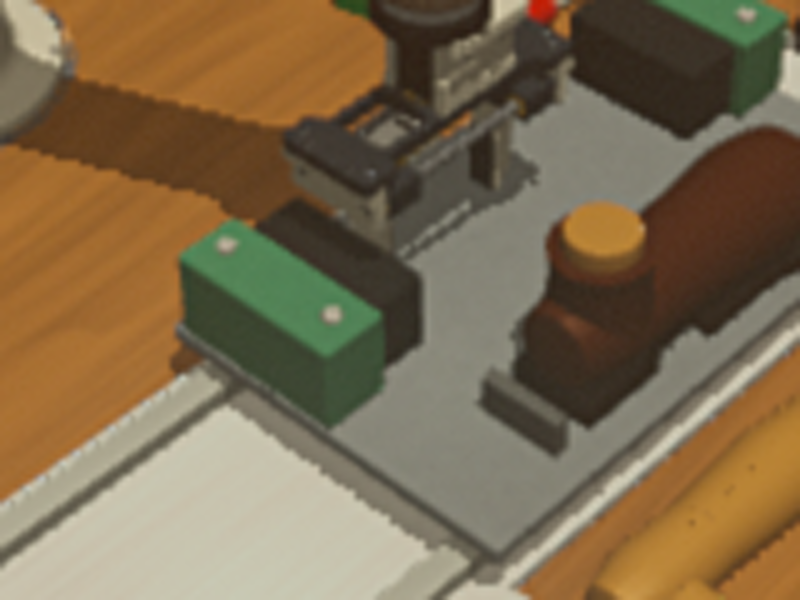

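Pointer is at about 228 and the line at 258 along the track, so about 30 mm remain and the carriage is nearly at rest. I move the hand towards the left bumper for a slow nudge.

Request:
arm_command --pt "0 -0.015 0 0" --pt "0 -0.035 0 0" --pt "0 -0.06 0 0" --pt "0 -0.085 0 0" --pt "0 -0.1 0 0" --pt "0 -0.11 0 0" --pt "0 -0.116 0 0" --pt "0 -0.117 0 0" --pt "0 -0.117 0 0" --pt "0 -0.117 0 0"

```text
clock: 11.53
tool_pos: [473.5, 152.8, 103.3]
orientation: [[0.998, -0.062, -0.0], [-0.062, -0.998, -0.001], [-0.0, 0.001, -1.0]]
contact_force: [-0.8, -0.7, -1.0]
finger_gap: 91.7
finger_force: 0.0
```

```bash
python3 -W ignore -c "
from h import *
look(226);look(226)"
```

```text
t 11.5333 hand x,y,z [  0.4 280.4 103.3] F [-0.84 -0.7  -0.96] L [358.5 358.5 358.5 358.5 358.5] R [93. 93. 93. 93. 93.] med 228.5 223.0
t 11.5833 hand x,y,z [  0.4 280.3 103.3] F [-0.12 -0.94  0.1 ] L [358.5 358.5 358.5 358.5 358.5] R [93. 93. 93. 93. 93.] med 228.5 223.0
```

Request:
arm_command --pt "0 -0.003 0 0" --pt "0 -0.006 0 0" --pt "0 -0.007 0 0" --pt "0 -0.007 0 0" --pt "0 -0.0075 0 0" --pt "0 -0.008 0 0" --pt "0 -0.0085 0 0" --pt "0 -0.009 0 0" --pt "0 -0.0095 0 0" --pt "0 -0.01 0 0" --pt "0 -0.0105 0 0" --pt "0 -0.011 0 0" --pt "0 -0.0115 0 0" --pt "0 -0.012 0 0" --pt "0 -0.0125 0 0" --pt "0 -0.013 0 0" --pt "0 -0.0135 0 0" --pt "0 -0.014 0 0" --pt "0 -0.0145 0 0" --pt "0 -0.015 0 0"

```text
clock: 13.3
tool_pos: [474.4, 169.2, 103.5]
orientation: [[0.998, -0.06, 0.0], [-0.06, -0.998, 0.0], [0.0, -0.0, -1.0]]
contact_force: [-0.5, -0.3, -0.2]
finger_gap: 91.5
finger_force: 0.0
```

```bash
python3 -W ignore -c "
from h import *
look(228);look(228);look(228)"
```

```text
t 13.3 hand x,y,z [  0.3 296.8 103.5] F [-0.5  -0.27 -0.24] L [364. 364. 364. 364. 364.] R [nan nan nan nan nan] med 234.0 nan
t 13.35 hand x,y,z [2.000e-01 2.969e+02 1.035e+02] F [-0.15  0.59  0.91] L [364.5 364.5 364.5 364.5 364.5] R [nan nan nan nan nan] med 234.5 nan
t 13.4 hand x,y,z [  0.3 296.9 103.6] F [-0.53  0.   -0.64] L [365. 365. 365. 365. 365.] R [nan nan nan nan nan] med 235.0 nan
```

Request:
arm_command --pt "0 0 0 0" --pt "0 0 0 0" --pt "0 0 0 0" --pt "0 0 0 0" --pt "0 0 0 0" --pt "0 0 0 0" --pt "0 0 0 0" --pt "0 0 0 0" --pt "0 0 0 0" --pt "0 0 0 0" --pt "0 0 0 0" --pt "0 0 0 0"

```text
clock: 14.45
tool_pos: [474.4, 169.1, 103.5]
orientation: [[0.998, -0.06, 0.0], [-0.06, -0.998, -0.0], [0.0, 0.0, -1.0]]
contact_force: [-0.1, -0.3, -0.4]
finger_gap: 91.8
finger_force: 0.0
```

```bash
python3 -W ignore -c "
from h import *
look(243);look(243);look(243);print(observe()['clock'])"
```

```text
t 14.45 hand x,y,z [  0.3 296.7 103.5] F [-0.09 -0.27 -0.43] L [373.  373.5 373.5 373.5 373.5] R [  nan   nan 107.5 107.5 108. ] med 243.5 237.5
t 14.5 hand x,y,z [  0.3 296.7 103.6] F [-0.22  0.22 -0.2 ] L [373.5 373.5 373.5 374.  373.5] R [ nan 108. 108. 108. 108.] med 243.5 238.0
t 14.55 hand x,y,z [  0.3 296.7 103.5] F [-0.33  0.02 -0.3 ] L [374. 374. 374. 374. 374.] R [  nan 108.5 108.5 108.  108.5] med 244.0 238.5
14.6
```

Request:
arm_command --pt "0 0 0 0" --pt "0 0 0 0" --pt "0 0 0 0" --pt "0 0 0 0" --pt "0 0 0 0" --pt "0 0 0 0" --pt "0 0 0 0" --pt "0 0 0 0" --pt "0 0 0 0" --pt "0 0 0 0" --pt "0 0 0 0" --pt "0 0 0 0" --pt "0 0 0 0" --pt "0 0 0 0" --pt "0 0 0 0" --pt "0 0 0 0" --pt "0 0 0 0" --pt "0 0 0 0" --pt "0 0 0 0" --pt "0 0 0 0"

```text
clock: 16.27
tool_pos: [474.4, 169.2, 103.5]
orientation: [[0.998, -0.06, 0.0], [-0.06, -0.998, -0.0], [0.0, 0.0, -1.0]]
contact_force: [0.0, 0.3, 0.4]
finger_gap: 91.8
finger_force: 0.0
```

```bash
python3 -W ignore -c "
from h import *
look(247);look(247)
im=read_camera('side');cv2.imwrite('pics/s5.png',cv2.resize(im[215:285,320:400],None,fx=8,fy=8,interpolation=cv2.INTER_CUBIC)[:,:,::-1])
look(247);print(observe()['clock'])"
```

```text
t 16.2667 hand x,y,z [2.000e-01 2.967e+02 1.035e+02] F [0.04 0.31 0.4 ] L [378.5 378.5 378.  378.  378. ] R [112.5 112.5 112.5 112.5 112.5] med 248.0 242.5
t 16.3167 hand x,y,z [  0.3 296.7 103.5] F [-0.36 -0.83  0.61] L [378.  378.5 378.  378.  378. ] R [112.5 112.5 112.5 112.5 113. ] med 248.0 242.5
t 16.4167 hand x,y,z [  0.3 296.7 103.5] F [-0.39  0.28 -0.05] L [378.5 378.5 378.  378.  378. ] R [112.5 112.5 112.5 112.5 112.5] med 248.0 242.5
16.4667
```

View pics/s5.png

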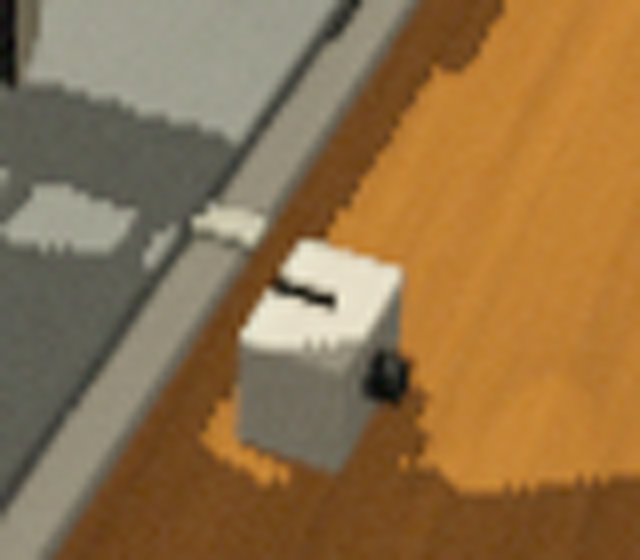

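```bash
python3 -c "
from h import *
y=np.radians(-3.5);ey=np.array([-np.sin(y),np.cos(y)]);ex=np.array([ey[1],-ey[0]])
for px,z in(((262,230),53),((230,224),53),((198,217),53),((275,284),44),((305,292),44),((335,299),44)):
    w=ray('side',np.array(px)/8+[320,215]-.45,z);d=w[:2]-[456,-127];print(px,d@ex,d@ey)
"
```

```text
(262, 230) -91.52123079140627 247.14812288780124
(230, 224) -81.60398847900274 248.92148444892024
(198, 217) -71.45022474626518 250.2827229993333
(275, 284) -101.00903124810489 258.59811145348414
(305, 292) -110.57591709761728 257.87919300429184
(335, 299) -119.91803381035103 256.756812256445
```

Request:
arm_command --pt "0 -0.003 0 0" --pt "0 -0.007 0 0" --pt "0 -0.01 0 0" --pt "0 -0.0112 0 0" --pt "0 -0.0115 0 0" --pt "0 -0.0118 0 0" --pt "0 -0.0121 0 0" --pt "0 -0.0124 0 0" --pt "0 -0.0127 0 0" --pt "0 -0.013 0 0" --pt "0 -0.0133 0 0" --pt "0 -0.0136 0 0" --pt "0 -0.0139 0 0" --pt "0 -0.0142 0 0" --pt "0 -0.0145 0 0" --pt "0 -0.0148 0 0" --pt "0 -0.0151 0 0" --pt "0 -0.0154 0 0" --pt "0 -0.0157 0 0" --pt "0 -0.016 0 0"

```text
clock: 18.13
tool_pos: [475.4, 185.1, 103.5]
orientation: [[0.998, -0.06, 0.0], [-0.06, -0.998, -0.0], [0.0, 0.0, -1.0]]
contact_force: [-0.1, 0.2, -0.3]
finger_gap: 91.8
finger_force: 0.1
```

```bash
python3 -W ignore -c "
from h import *
look(247);look(247);look(247)"
```

```text
t 18.1333 hand x,y,z [3.000e-01 3.127e+02 1.035e+02] F [-0.09  0.18 -0.31] L [378.5 378.5 378.5 378.5 378.5] R [nan nan nan nan nan] med 248.5 nan
t 18.1833 hand x,y,z [2.000e-01 3.128e+02 1.035e+02] F [-0.45 -0.36  1.01] L [378.5 378.5 378.5 378.5 378.5] R [nan nan nan nan nan] med 248.5 nan
t 18.2333 hand x,y,z [3.000e-01 3.127e+02 1.035e+02] F [-0.12 -0.07 -0.29] L [378.5 378.5 378.5 378.5 378.5] R [nan nan nan nan nan] med 248.5 nan
```

Request:
arm_command --pt "0 -0.0003 0 0" --pt "0 -0.0006 0 0" --pt "0 -0.0009 0 0" --pt "0 -0.0012 0 0" --pt "0 -0.0015 0 0" --pt "0 -0.0018 0 0" --pt "0 -0.0021 0 0" --pt "0 -0.0024 0 0" --pt "0 -0.0027 0 0" --pt "0 -0.003 0 0"

```text
clock: 19.12
tool_pos: [475.6, 188.1, 103.5]
orientation: [[0.998, -0.06, 0.0], [-0.06, -0.998, -0.0], [0.0, 0.0, -1.0]]
contact_force: [-0.8, 0.8, 0.2]
finger_gap: 91.7
finger_force: 0.0
```

```bash
python3 -W ignore -c "
from h import *
look(247);look(247);look(247)"
```

```text
t 19.1167 hand x,y,z [3.000e-01 3.157e+02 1.035e+02] F [-0.76  0.8   0.18] L [381.5 381.5 381.5 381.5 381.5] R [nan nan nan nan nan] med 251.5 nan
t 19.1667 hand x,y,z [3.000e-01 3.158e+02 1.036e+02] F [-0.13 -0.28  0.29] L [381.5 381.5 381.5 381.5 381.5] R [nan nan nan nan nan] med 251.5 nan
t 19.2167 hand x,y,z [3.000e-01 3.158e+02 1.036e+02] F [-0.27  0.87 -1.03] L [381.5 381.5 381.5 381.5 381.5] R [nan nan nan nan nan] med 251.5 nan
```

Request:
arm_command --pt "0 0 0 0" --pt "0 0 0 0" --pt "0 0 0 0" --pt "0 0 0 0" --pt "0 0 0 0" --pt "0 0 0 0" --pt "0 0 0 0" --pt "0 0 0 0"

```text
clock: 19.93
tool_pos: [475.6, 188.1, 103.5]
orientation: [[0.998, -0.06, 0.0], [-0.06, -0.998, -0.0], [0.0, 0.0, -1.0]]
contact_force: [-0.7, -0.3, -0.7]
finger_gap: 91.7
finger_force: 0.0
```

```bash
python3 -W ignore -c "
from h import *
look(250);look(250);look(250)"
```

```text
t 19.9333 hand x,y,z [3.000e-01 3.157e+02 1.035e+02] F [-0.71 -0.27 -0.72] L [384.  384.  384.  384.  383.5] R [nan nan nan nan nan] med 254.0 nan
t 19.9833 hand x,y,z [3.000e-01 3.157e+02 1.035e+02] F [-0.38 -0.36 -0.35] L [384. 384. 384. 384. 384.] R [nan nan nan nan nan] med 254.0 nan
t 20.0333 hand x,y,z [3.000e-01 3.157e+02 1.035e+02] F [ 0.31  0.69 -0.59] L [384. 384. 384. 384. 384.] R [nan nan nan nan nan] med 254.0 nan
```

Request:
arm_command --pt "0 0.02 0 0" --pt "0 0.045 0 0" --pt "0 0.058 -0.01 0" --pt "0 0.06 -0.04 0" --pt "0 0.06 -0.075 0" --pt "-0.02 0.06 -0.105 0" --pt "-0.045 0.06 -0.12 0" --pt "-0.065 0.06 -0.12 0" --pt "-0.07 0.06 -0.12 0" --pt "-0.07 0.06 -0.12 0" --pt "-0.07 0.06 -0.12 0" --pt "-0.07 0.06 -0.12 0"

```text
clock: 21.08
tool_pos: [403.0, 132.2, 223.4]
orientation: [[0.998, -0.061, 0.0], [-0.061, -0.998, 0.001], [0.0, -0.001, -1.0]]
contact_force: [0.5, -0.0, -0.2]
finger_gap: 91.9
finger_force: 0.0
```

```bash
python3 -W ignore -c "
from h import *
look(252);look(252)
m=camera_model('wrist');print(-m['R'].T@m['t'])
for X in((374,130,53),(361,137,44),(374,100,53),(345,138,44)):print(X,proj('wrist',X))
im=read_camera('wrist');np.save('wim.npy',im);np.save('wm.npy',[m],allow_pickle=True)
for q in('pointer','mark'):print(q,[(np.round(d['point'],1),d['score']) for d in tip_of(q,'wrist')[:3]])
s=read_camera('side');np.save('sim.npy',s)
print([(np.round(d['point'],1),d['score']) for d in tip_of('pointer','side')[:3]])
print(observe()['clock'],observe()['tool_pos'])"
```

```text
t 21.0833 hand x,y,z [-68.7 255.5 223.4] F [ 0.52 -0.04 -0.21] L [384.5 384.5 385.  384.5 384.5] R [119.  119.  119.5 119.  119. ] med 254.5 249.0
t 21.1333 hand x,y,z [-68.8 255.6 223.3] F [ 0.02 -0.31 -0.56] L [384.5 384.5 384.5 384.5 384.5] R [119. 119. 119. 119. 119.] med 254.5 249.0
[475.03773814 127.4513408  362.88269254]
(374, 130, 53) [[324.42935477 213.63597906]]
(361, 137, 44) [[318.62119936 222.75534913]]
(374, 100, 53) [[352.94591445 212.00745952]]
(345, 138, 44) [[318.61726171 236.43548663]]
pointer [(array([322.2, 210.3]), 0.88)]
mark [(array([319.5, 215.5]), 0.58), (array([223.8, 323.4]), 0.56), (array([184.9, 113.1]), 0.52)]
[(array([349.9, 244.2]), 0.97), (array([271.9, 264.1]), 0.59), (array([422.7, 186.7]), 0.42)]
21.4333 [402.14826097 132.54136771 223.29883946]
```

```bash
python3 -c "
import numpy as np,cv2
g=cv2.cvtColor(np.load('wim.npy'),cv2.COLOR_RGB2GRAY)
print('     ',*range(296,344))
for r in range(198,250,2):print(r,*[f'{v:3d}' for v in g[r,296:344]])
"
```

```text
296 297 298 299 300 301 302 303 304 305 306 307 308 309 310 311 312 313 314 315 316 317 318 319 320 321 322 323 324 325 326 327 328 329 330 331 332 333 334 335 336 337 338 339 340 341 342 343
198 145 148 148 149 151 148 147 148 148 145 143 145 146 146 150 148 147 110  89  85  84  94 191 229 230 228 229 231 235 234 234 233 236 191 148 152 150 154 149 143 148 143 144 146 150 143 146 146
200 152 147 152 155 152 154 151 154 151 154 152 153 155 153 149 156 153 120  85  89  94  94 191 231 231 227 229 230 234 234 232 234 235 191 151 153 152 153 152 152 150 152 152 154 154 157 153 152
202 154 150 152 150 143 143 144 142 140 143 142 140 140 142 139 137 140 122  99  92  91  96 192 228 228 227 227 232 232 233 231 232 234 185 145 146 147 145 145 149 149 144 143 146 147 153 155 154
204 151 155 154 142 129 129 131 133 127 130 130 133 130 132 131 128 131 132 117 105  94  98 191 226 227 227 228 229 233 232 231 232 234 179 127 134 128 131 132 132 132 134 135 130 133 144 156 159
206 158 157 159 125 122 131 124 129 131 131 136 130 131 131 129 131 131 128 130 109  91  99 192 227 226 226 226 230 233 232 
[... 3487 characters left out ...]
  86  88  84 102 111 112 109 108 104 108 109 134 141 141 140 139 142 141 141 129 119 115 116 120 120 114  97  82
244  87  82  88  83  82  76  83  78  77  76  80  78  77  77  76  75  76 109  97  65  49  44  45  46  50  47  49  45  49  61  89 124 142 144 141 145 141 139 144 110  82  82  78  80  81  81  82  85
246  83  79  83  86  90  82  84  83  85  84  84  80  78  80  75  74  82 126 144 144 133 123 113 112 114 117 119 122 127 140 145 146 148 142 145 147 150 143 131 103  85  83  81  84  78  83  81  79
248  82  89  90  88  87  85  90  81  85  89  91  86  85  82  91  88  87  94 129 147 150 149 154 152 149 148 145 149 152 151 151 148 151 149 151 151 151 150 117  82  81  81  83  84  82  85  84  83
```

```bash
python3 -W ignore -c "
from h import *
m=np.load('wm.npy',allow_pickle=True)[0]
def ray2(px,z):
    C=-m['R'].T@np.array(m['t']).ravel();d=m['R'].T@np.linalg.solve(m['mtx'],[px[0],px[1],1]);return C+d*(z-C[2])/d[2]
for yd in(-3,-3.5,-4):
  y=np.radians(yd);ey=np.array([-np.sin(y),np.cos(y)])
  print(yd,[round(float((ray2(p,z)[:2]-[456,-127])@ey),2) for p,z in(((323.6,208.5),53),((323.6,200),53),((320.25,215),44),((320.15,222),44),((320,230),44))])
print(m['mtx'],camera_model('wrist')['t']-m['t'])
look(252)
"
```

```text
-3 [253.2, 253.15, 256.81, 256.99, 257.23]
-3.5 [252.41, 252.44, 255.93, 256.04, 256.2]
-4 [251.59, 251.71, 255.03, 255.07, 255.15]
[[309.56984104   0.         320.85981831]
 [  0.         309.56984104 201.04084032]
 [  0.           0.           1.        ]] [-0.29720795 -0.51312624  0.00411594]
t 21.4333 hand x,y,z [-69.6 255.8 223.3] F [-0.61  0.46  1.04] L [384.5 384.5 384.5 384.5 385. ] R [119.  119.  119.  119.5 119.5] med 254.5 249.0
```

The wrist view puts the pointer at 252.4 and the line at 256.0 with the carriage at rest, so 3.5 mm remain. I go back into the bay for a last gentle nudge.

Request:
arm_command --pt "0.025 0 0 0" --pt "0.05 0 0.01 0" --pt "0.068 0 0.03 0" --pt "0.07 0 0.065 0" --pt "0.07 0 0.095 0" --pt "0.07 -0.01 0.115 0" --pt "0.07 -0.028 0.12 0" --pt "0.07 -0.045 0.12 0" --pt "0.07 -0.056 0.12 0" --pt "0.07 -0.06 0.12 0" --pt "0.07 -0.061 0.12 0" --pt "0.07 -0.061 0.12 0" --pt "0.07 -0.061 0.12 0"

```text
clock: 22.57
tool_pos: [475.7, 188.0, 103.5]
orientation: [[0.998, -0.061, -0.0], [-0.061, -0.998, -0.001], [-0.0, 0.001, -1.0]]
contact_force: [-1.3, -0.6, 0.1]
finger_gap: 91.5
finger_force: 0.0
```

```bash
python3 -W ignore -c "
from h import *
look(252);look(252)"
```

```text
t 22.5667 hand x,y,z [  0.4 315.6 103.5] F [-1.34 -0.62  0.11] L [384. 384. 384. 384. 384.] R [nan nan nan nan nan] med 254.0 nan
t 22.6167 hand x,y,z [  0.5 315.5 103.5] F [ 0.44 -0.7  -1.22] L [384.  384.5 384.  384.  384. ] R [nan nan nan nan nan] med 254.0 nan
```

Request:
arm_command --pt "0 -0.0004 0 0" --pt "0 -0.0006 0 0" --pt "0 -0.0008 0 0" --pt "0 -0.001 0 0" --pt "0 -0.0012 0 0" --pt "0 -0.0014 0 0" --pt "0 -0.0016 0 0" --pt "0 -0.0018 0 0" --pt "0 -0.002 0 0" --pt "0 -0.0022 0 0" --pt "0 -0.0024 0 0" --pt "0 -0.0026 0 0" --pt "0 -0.0028 0 0" --pt "0 -0.003 0 0" --pt "0 -0.0032 0 0" --pt "0 -0.0034 0 0" --pt "0 -0.0036 0 0" --pt "0 -0.0038 0 0"

```text
clock: 24.17
tool_pos: [475.8, 192.9, 103.5]
orientation: [[0.998, -0.06, 0.0], [-0.06, -0.998, 0.0], [0.0, -0.0, -1.0]]
contact_force: [-0.3, 0.0, 0.6]
finger_gap: 91.5
finger_force: 0.0
```

```bash
python3 -W ignore -c "
from h import *
look(252);look(252)"
```

```text
t 24.1667 hand x,y,z [3.000e-01 3.205e+02 1.035e+02] F [-0.29  0.03  0.56] L [386.5 386.5 386.5 386.5 386.5] R [nan nan nan nan nan] med 256.5 nan
t 24.2167 hand x,y,z [3.000e-01 3.206e+02 1.036e+02] F [0.33 0.63 0.09] L [386.5 386.5 386.5 386.5 387. ] R [nan nan nan nan nan] med 256.5 nan
```

Request:
arm_command --pt "0 0 0 0" --pt "0 0 0 0" --pt "0 0 0 0" --pt "0 0 0 0" --pt "0 0 0 0" --pt "0 0 0 0" --pt "0 0 0 0" --pt "0 0 0 0" --pt "0 0 0 0" --pt "0 0 0 0" --pt "0 0 0 0" --pt "0 0 0 0"

```text
clock: 25.27
tool_pos: [475.8, 192.9, 103.5]
orientation: [[0.998, -0.06, 0.0], [-0.06, -0.998, -0.0], [0.0, 0.0, -1.0]]
contact_force: [0.2, -0.3, 0.3]
finger_gap: 91.6
finger_force: 0.0
```

```bash
python3 -W ignore -c "
from h import *
look(254);look(254)"
```

```text
t 25.2667 hand x,y,z [3.000e-01 3.205e+02 1.035e+02] F [ 0.22 -0.32  0.35] L [387. 387. 387. 387. 387.] R [nan nan nan nan nan] med 257.0 nan
t 25.3167 hand x,y,z [2.000e-01 3.205e+02 1.035e+02] F [ 0.62  0.2  -0.09] L [387.  387.  387.  387.5 387. ] R [nan nan nan nan nan] med 257.0 nan
```

Request:
arm_command --pt "0 0.02 0 0" --pt "0 0.045 0 0" --pt "0 0.06 -0.01 0" --pt "0 0.064 -0.04 0" --pt "0 0.064 -0.075 0" --pt "-0.02 0.064 -0.105 0" --pt "-0.045 0.064 -0.12 0" --pt "-0.065 0.064 -0.12 0" --pt "-0.07 0.064 -0.12 0" --pt "-0.07 0.064 -0.12 0" --pt "-0.07 0.064 -0.12 0" --pt "-0.07 0.064 -0.12 0" --pt "-0.07 0.064 -0.12 0"

```text
clock: 26.45
tool_pos: [402.9, 133.2, 223.2]
orientation: [[0.998, -0.061, -0.001], [-0.061, -0.998, 0.001], [-0.001, -0.001, -1.0]]
contact_force: [-0.4, 0.5, -0.5]
finger_gap: 92.0
finger_force: 0.0
```

```bash
cat > pm.py <<'E'
from h import *
def pm():
    m=camera_model('wrist');t=observe()['clock'];im=read_camera('wrist')
    g=cv2.cvtColor(im,cv2.COLOR_RGB2GRAY).astype(float)
    def ray2(px,z):
        C=-m['R'].T@np.array(m['t']).ravel();d=m['R'].T@np.linalg.solve(m['mtx'],[px[0],px[1],1]);return C+d*(z-C[2])/d[2]
    y=np.radians(-3.5);ey=np.array([-np.sin(y),np.cos(y)])
    o=[]
    for r in(204,206,218,222):
        s=g[r,296:344]
        i=np.arange(296,344);w=np.clip(s-150,0,None) if r<210 else np.clip(130-s,0,None)*((i>308)&(i<332))
        c=(w*i).sum()/w.sum();o.append((r,round(c,2),round(float((ray2((c,r),53 if r<210 else 44)[:2]-[456,-127])@ey),2)))
    print(t,o)
E
python3 -W ignore -c "
from pm import *
pm();look(255);pm()"
```

```text
26.45 [(204, np.float64(321.79), 255.09), (206, np.float64(320.93), 255.98), (218, np.float64(320.95), 255.95), (222, np.float64(320.98), 255.91)]
t 26.5 hand x,y,z [-69.1 256.6 223.2] F [ 0.03 -0.79  0.1 ] L [387.5 387.5 387.5 387.5 387.5] R [122. 122. 122. 122. 122.] med 257.5 252.0
26.55 [(204, np.float64(321.29), 255.7), (206, np.float64(320.88), 256.12), (218, np.float64(321.11), 255.85), (222, np.float64(321.01), 255.96)]
```

On the line, within about 0.5 mm. I raise the hand clear and let the carriage stand.

Request:
arm_command --pt "0 0 -0.03 0" --pt "0 0 -0.06 0" --pt "0 0 -0.07 0" --pt "0 0 -0.07 0" --pt "0 0 -0.07 0" --pt "0 0 -0.07 0" --pt "0 0 -0.07 0" --pt "0 0 -0.07 0" --pt "0 0 -0.07 0" --pt "0 0 -0.07 0" --pt "0 0 -0.07 0" --pt "0 0 -0.07 0" --pt "0 0 -0.07 0" --pt "0 0 -0.07 0" --pt "0 0 -0.07 0" --pt "0 0 -0.07 0" --pt "0 0 -0.07 0" --pt "0 0 -0.07 0" --pt "0 0 -0.07 0" --pt "0 0 -0.07 0"

```text
clock: 28.27
tool_pos: [402.1, 133.2, 293.5]
orientation: [[0.998, -0.06, 0.0], [-0.06, -0.998, -0.0], [0.0, 0.0, -1.0]]
contact_force: [-0.3, -0.2, 0.1]
finger_gap: 91.6
finger_force: 0.0
```

Request:
arm_command --pt "0 0 0 0" --pt "0 0 0 0" --pt "0 0 0 0" --pt "0 0 0 0" --pt "0 0 0 0" --pt "0 0 0 0" --pt "0 0 0 0" --pt "0 0 0 0" --pt "0 0 0 0" --pt "0 0 0 0" --pt "0 0 0 0" --pt "0 0 0 0" --pt "0 0 0 0" --pt "0 0 0 0" --pt "0 0 0 0" --pt "0 0 0 0" --pt "0 0 0 0" --pt "0 0 0 0" --pt "0 0 0 0" --pt "0 0 0 0"

```text
clock: 29.93
tool_pos: [402.1, 133.2, 293.5]
orientation: [[0.998, -0.06, 0.0], [-0.06, -0.998, 0.0], [0.0, -0.0, -1.0]]
contact_force: [-0.2, -0.6, 0.2]
finger_gap: 91.9
finger_force: 0.0
```

Request:
arm_command --pt "0 0 0.03 0" --pt "0 0 0.06 0" --pt "0 0 0.07 0" --pt "0 0 0.07 0" --pt "0 0 0.07 0" --pt "0 0 0.07 0" --pt "0 0 0.07 0" --pt "0 0 0.07 0"

```text
clock: 30.6
tool_pos: [403.0, 133.5, 224.7]
orientation: [[0.998, -0.06, 0.002], [-0.06, -0.998, -0.0], [0.002, -0.0, -1.0]]
contact_force: [0.1, -0.3, -1.4]
finger_gap: 92.1
finger_force: 0.0
```

```bash
python3 -W ignore -c "
from pm import *
pm();look(255);pm()"
```

```text
30.6 [(204, np.float64(321.3), 255.65), (206, np.float64(320.77), 256.19), (218, np.float64(321.02), 255.91), (222, np.float64(320.99), 255.93)]
t 30.65 hand x,y,z [-69.  256.6 224.5] F [-0.64 -0.49  0.91] L [387.5 387.5 387.5 387.5 388. ] R [122. 122. 122. 122. 122.] med 257.5 252.0
30.7 [(204, np.float64(321.62), 255.08), (206, np.float64(320.85), 255.89), (218, np.float64(320.88), 255.83), (222, np.float64(320.79), 255.92)]
```

The carriage has stood still on the line for over 4 s with nothing touching it. I take the hand out and hand in.

Request:
arm_command --pt "0 0 -0.03 0" --pt "0 0 -0.06 0" --pt "0 0 -0.08 0" --pt "0 0 -0.08 0" --pt "0 0 -0.08 0" --pt "0 0 -0.08 0" --pt "0 0 -0.08 0"

```text
clock: 31.33
tool_pos: [401.3, 132.9, 302.5]
orientation: [[0.998, -0.06, -0.002], [-0.06, -0.998, -0.0], [-0.002, 0.0, -1.0]]
contact_force: [-0.3, 0.1, 0.1]
finger_gap: 91.5
finger_force: 0.0
```

```bash
python3 -c "
from plant import *
print(finish_job())"
```

```text
the job is handed in; nothing more can be done
None
```

The carriage stands at rest with its pointer within about 0.5 mm of the index line; it stood free for over 4 s, stopped well short of the left stop, and the job was handed in at 31 s with the hand out.

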